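# Find the full storage tin by heft

## Robot

A 6-joint arm with a two-finger parallel gripper is mounted at the origin on the work surface. World frame = base frame: x ahead of the robot, y to its left, z up, the work surface at z = 0. Lengths are in m, angles in rad, forces in N, time in s.
With the tool pointing down it reaches from about 0.375 to 0.9 m from the base axis. Payload 3.1 kg.
Tool frame: the origin (TCP) lies midway between the tips of the shut fingers; the grasp point (between the pads) lies 19 mm behind it; x points along the fingers, y is the direction in which the jaws open and shut, and the axes are right-handed (so a half turn about x gives the same grasp; the last joint's range is limited). The gripper opens to 85 mm and grips with 20 to 120 N. Pads are 22 mm wide; open, the fingers measure 114 mm over their backs; the gripper's body (76 mm by 85 mm) begins 54 mm behind the grasp point. The pads swing forward as they close: fully open they stand 13 mm farther back than shut.
Start: joints at [1.026, 0.527, 1.433, -0, 1.181, -0.178], TCP at [0.224, 0.583, 0.195] pointing down, gripper open.
Joint ranges: [-3.08, 3.08], [-0.75, 2.2], [0.22, 2.44], [-1.43, 4.57], [0, 2.65], [-2.85, 2.85]. Speed limits (rad/s): [2.79, 2.79, 3.14, 3.14, 3.14, 3.14].

## Interface

Orientations are given as a rotation vector (axis times angle).
In Python, from cell import readout, optics, arm gives the robot as it stands.
- The arm moves only by the shell command python3 -m pendant 'ROWS' [FORCE]. ROWS is a JSON object of lists of equal length, an entry for each row: "rotation": the turn, a rotation vector about the tool's x, y, z in rad, a list of three; "delta_pos": the shift along the tool's x, y, z in mm, a list of three; "grip": the opening, from 0 (shut) to 1 (fully open). In form: {"rotation": [[ax, ay, az], ...], "delta_pos": [[dx, dy, dz], ...], "grip": [grip, ...]}. A call has 1 to 5 rows; each row shifts and turns the commanded pose from where the row before left it, along the tool's axes as they then stand; what a row does not reach is not made up. A row lasts 1/12 s, in which the tool goes at most 41.7 mm and 7.16 degrees, less where a joint would pass 70% of its speed; a pose out of reach is approached as far as the arm can. A call with a gripper value outside its range is refused whole. The fingers move at their own pace and stop on an object; FORCE is the grip in N (left out, the last holds). Time passes only in rows, so rows that do not move let the fingers close. It gives the time, the measured TCP pose, the force and the opening at its end, in the units of the state.
- readout.get_state(): the state, without advancing time (a new reading comes with each control period).
- optics.snapshot(name): name is "scene" or "side" or "wrist"; returns the picture (480x640x3 uint8, red, green, blue); there is no depth.
- optics.calibration(name): a dict with "K" (3x3 intrinsics, pixels), "extrinsics" (4x4, takes a point from world to camera coordinates). Camera axes: x right, y down, z forward; pixel columns grow to the right and rows downward; lengths in m; the calibration is good to about 2 mm. A picture is of the moment at which its call begins: read the wrist's pose just before it. calibration takes no time and is no camera call; for the wrist camera it gives the pose at the moment of the call.
- arm.finish_job(): hands the job in, once; it reports no verdict.
The state is a dict: "time_s": time; "qpos": joint angles; "dq": joint speeds; "joint_efforts": joint torques, N m; "tcp_pos": TCP position; "orientation": TCP orientation; "contact_force": force on the tool from outside, world axes, zero at the start; "ft_torque": the same for the moment, N m; "finger_gap": finger opening in m.
Only numpy, scipy, OpenCV 4.12 (cv2) and the standard library are available. Lean on these libraries where they do the work, as an engineer would, in place of code of your own. Each camera call takes 0.05 s, during which the arm holds its last target.

## Task

The three steel storage tins on the counter look exactly alike, but one is fuller than the others: heft them and find the heaviest by feel. Stand the two lighter ones upright inside the wooden lap tray, ready to be refilled, without dropping them, and leave the other kitchen things where they are. Finish while still holding the heaviest tin up in the gripper, upright and still, about a hand's breadth (at least 10 cm) above the counter and touching nothing else, so that it can be shown to be the full one.

Things in the scene. Friction and masses are not known exactly. Their poses are not given: they have to be found in the camera images.
- tin_a_mid (a point): one of three identical closed steel tins: upright, rectangular, 95 mm (its x) by 60 mm (its y), 120 mm tall, slip lid fixed on. This point is its centre, 60 mm above its base. Grip across the 60 mm. It weighs 0.2 to 0.7 kg, which does not show; the heaviest tin is at least 0.25 kg heavier than each of the others, and those differ by less than 0.13 kg
- tin_b_mid (a point): one of three identical closed steel tins: upright, rectangular, 95 mm (its x) by 60 mm (its y), 120 mm tall, slip lid fixed on. This point is its centre, 60 mm above its base. Grip across the 60 mm. It weighs 0.2 to 0.7 kg, which does not show; the heaviest tin is at least 0.25 kg heavier than each of the others, and those differ by less than 0.13 kg
- tin_c_mid (a point): one of three identical closed steel tins: upright, rectangular, 95 mm (its x) by 60 mm (its y), 120 mm tall, slip lid fixed on. This point is its centre, 60 mm above its base. Grip across the 60 mm. It weighs 0.2 to 0.7 kg, which does not show; the heaviest tin is at least 0.25 kg heavier than each of the others, and those differ by less than 0.13 kg
- tray_floor (a point): flat pale wooden lap tray that does not slide, 360 mm (its x) by 250 mm (its y) outside, 344 by 234 mm inside. This point is the centre of its inner floor, which lies 8 mm above the counter; its rim rises to 24 mm above the counter, and a dark wooden grip arches to 46 mm above the counter on each short end. Empty at the start.
- mug: bystander: white ceramic mug, 82 mm across, 95 mm tall, handle along its +y; origin under its centre
- measuring_cup: bystander: stainless steel measuring cup, 82 mm across the rim, 58 mm tall, with a flat handle reaching 142 mm along its +y from the centre; origin under the cup's centre
- spatula: bystander: green silicone spatula lying flat, 305 mm long along its x, blade 55 mm wide at +x, 18 mm high; origin under its middle
- jar: bystander: glass jar with white twist cap, 68 mm across, 104 mm tall; origin under its centre
- colander: bystander: red plastic colander, 226 mm across the rim, 100 mm high, two side lugs reaching 135 mm along its y; origin under its centre
- timer: bystander: round white kitchen timer lying flat, 52 mm across, 33 mm tall; origin under its centre
Mind the look-alikes: they are no part of the job. Leave any blue look-alike of the part that bears tin_c_mid alone.

How it is judged:
By the outcome, as a careful person would: the job done as asked, in the order asked, and still so for the second after the job is handed in, while the arm keeps its last pose, push and grip.
It also fails if it takes over 72 s, if anything falls off the work surface, if the arm or the gripper's body presses on something with over 40 N, if the wrist force passes 120 N, or if a joint passes its speed limit or range.

## Working session

There is one attempt and no reset: what is moved stays moved. The work goes in short steps, Python scripts to look and compute and a shell command to move; the robot and the scene stay as the last step left them, time stands still between calls to the robot, and variables do not carry over. Pictures are saved under pics/ and viewed, and the job is handed in when it is done.

```bash
ls; mkdir -p pics; python3 - <<'E'
from cell import readout, optics, arm
import cv2
s=readout.get_state(); print(s)
for n in ["scene","side","wrist"]:
    c=optics.calibration(n); print(n,c)
    im=optics.snapshot(n); cv2.imwrite(f"pics/{n}0.png",im[:,:,::-1])
E
```

```text
pics
{'time_s': 0.0, 'qpos': array([ 1.02551005e+00,  5.28478817e-01,  1.43391636e+00,  3.40705881e-05,
        1.18135911e+00, -1.78515315e-01]), 'dq': array([ 0.00080203, -0.00020015, -0.00136597,  0.00029815, -0.00237253,
       -0.000406  ]), 'joint_efforts': array([-3.40471024e-04, -4.42354882e+01, -1.78028101e+01, -1.92129251e-04,
        8.29021126e-03,  1.45999411e-05]), 'tcp_pos': array([0.22368261, 0.58275698, 0.19352144]), 'orientation': array([ 0.28622411,  1.5523675 , -0.28939703]), 'contact_force': array([ 0.47084327, -1.01497663,  0.19440347]), 'ft_torque': array([0.00405572, 0.04936032, 0.02343152]), 'finger_gap': 0.085412122440522}
scene {'K': array([[486.49074571,   0.        , 314.07527203],
       [  0.        , 486.49074571, 240.15334206],
       [  0.        ,   0.        ,   1.        ]]), 'extrinsics': array([[-0.84836613,  0.52907754,  0.01875819,  0.42464424],
       [ 0.31055593,  0.52604113, -0.79172959, -0.15482157],
       [-0.42875392, -0.6658511 , -0.61058365,  1.56676693],
       [ 0.        ,  0.        ,  0.        ,  1.        ]])}
side {'K': array([[502.83323647,   0.        , 322.86368196],
       [  0.        , 502.83323647, 236.95787458],
       [  0.        ,   0.        ,   1.        ]]), 'extrinsics': array([[-0.97330838, -0.22890881, -0.01647892,  0.56830894],
       [-0.15190878,  0.6964007 , -0.70139132,  0.0802087 ],
       [ 0.17203058, -0.68016676, -0.7125859 ,  0.96528991],
       [ 0.        ,  0.        ,  0.        ,  1.        ]])}
wrist {'K': array([[408.81603713,   0.        , 316.70524076],
       [  0.        , 408.81603713, 234.30266852],
       [  0.        ,   0.        ,   1.        ]]), 'extrinsics': array([[ 0.3587138 ,  0.93344659, -0.00137088, -0.62477161],
       [ 0.88553051, -0.33983492,  0.31677742, -0.04061062],
       [ 0.29522893, -0.11484639, -0.94849891,  0.38164568],
       [ 0.        ,  0.        ,  0.        ,  1.        ]])}
```

View pics/scene0.png

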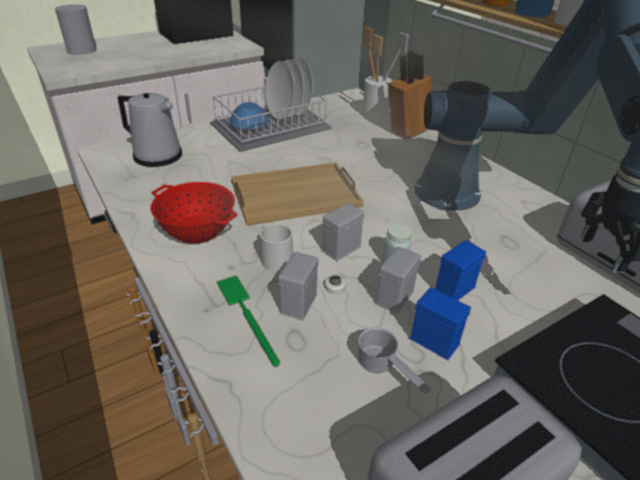

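View pics/side0.png

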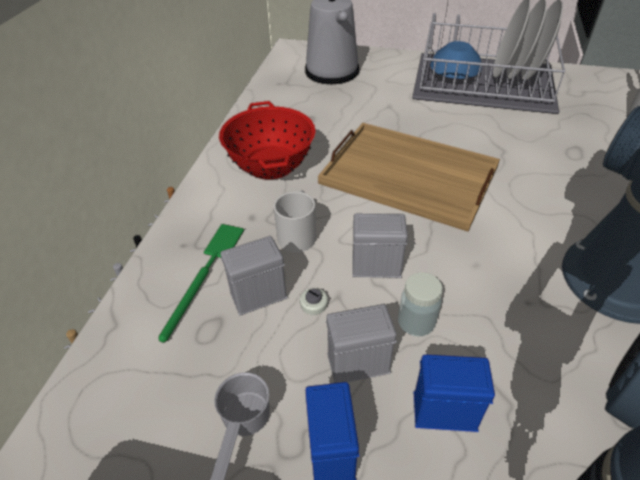

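View pics/wrist0.png

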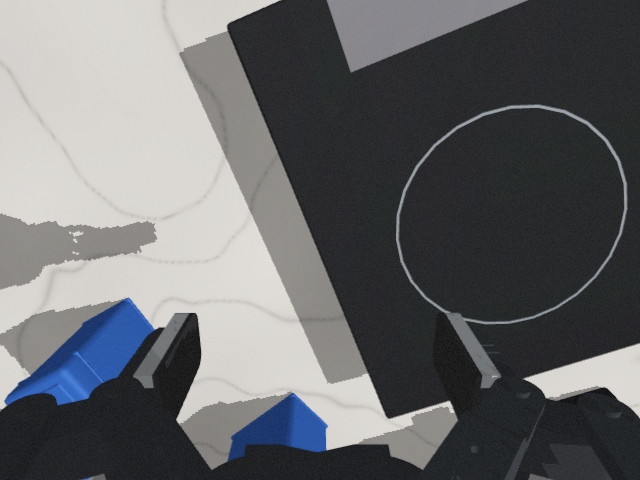

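The scene and side views show three grey tins at side px (253,275), (379,245) and (360,340). Two blue look-alikes are at (452,392) and (332,432), and the tray is at (410,175). I'll zoom in to measure the lids.

```bash
cat > h.py <<'E'
import numpy as np, cv2
def ray(c,px):
    K=c["K"];T=np.array(c["extrinsics"]);R=T[:3,:3];t=T[:3,3]
    o=-R.T@t; d=R.T@np.linalg.inv(K)@np.array([px[0],px[1],1.]); return o,d
def onplane(c,px,z):
    o,d=ray(c,px); return o+d*(z-o[2])/d[2]
def proj(c,P):
    T=np.array(c["extrinsics"]); p=c["K"]@(T[:3,:3]@np.array(P)+T[:3,3]); return p[:2]/p[2]
E
python3 - <<'E'
import cv2
im=cv2.imread("pics/side0.png")
cv2.imwrite("pics/side_z.png",cv2.resize(im[190:390,210:410],None,fx=3,fy=3,interpolation=cv2.INTER_CUBIC))
cv2.imwrite("pics/side_t.png",cv2.resize(im[110:240,300:520],None,fx=3.5,fy=3.5,interpolation=cv2.INTER_CUBIC))
im=cv2.imread("pics/scene0.png")
cv2.imwrite("pics/scene_z.png",cv2.resize(im[190:330,260:440],None,fx=4,fy=4,interpolation=cv2.INTER_CUBIC))
E
```

```text
(no output)
```

View pics/side_z.png

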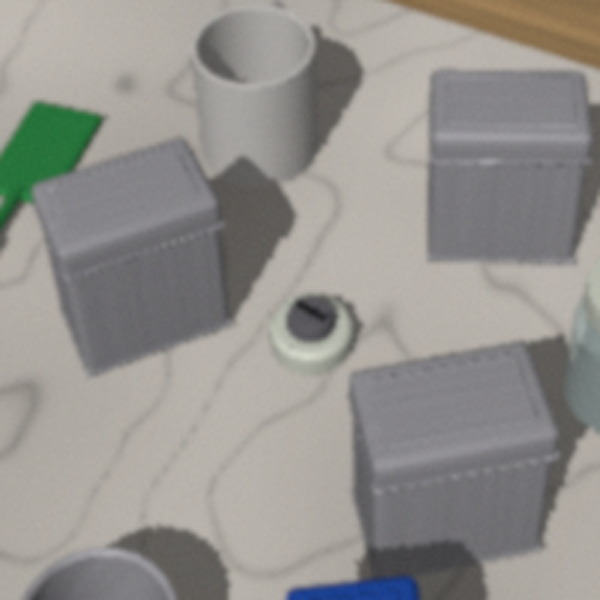

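View pics/side_t.png

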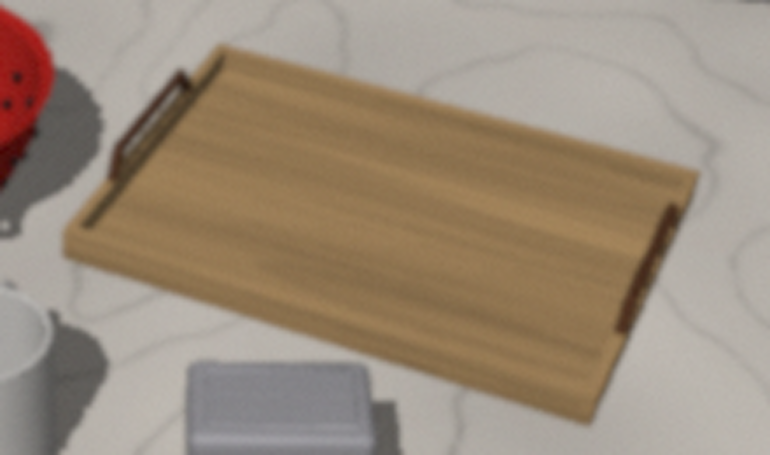

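View pics/scene_z.png

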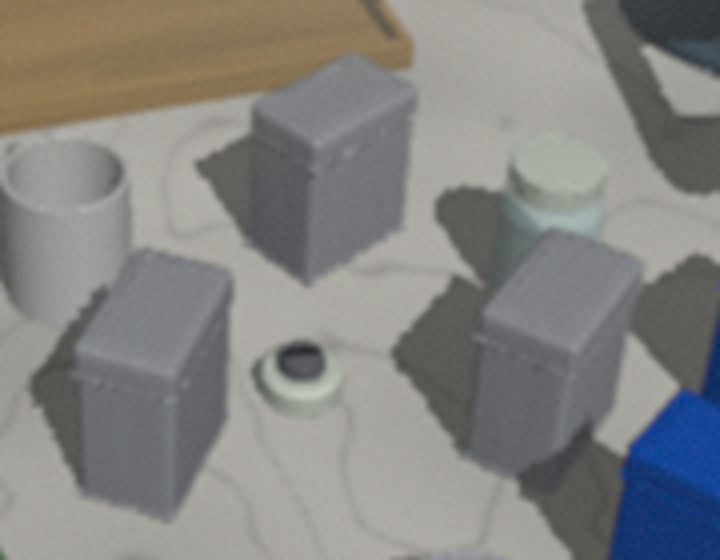

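```bash
python3 - <<'E'
from cell import optics
from h import *
cs=optics.calibration("side"); cc=optics.calibration("scene")
S={'L':[(35,188),(183,140),(218,210),(63,255)],'M':[(432,72),(583,70),(588,138),(432,143)],'R':[(350,380),(525,345),(553,440),(372,470)]}
C={'L':[(140,250),(233,272),(172,372),(78,355)],'M':[(352,55),(415,95),(315,148),(253,103)],'R':[(555,230),(640,268),(573,350),(483,315)]}
def rep(n,P):
    P=np.array(P); e=np.linalg.norm(np.roll(P,-1,0)-P,axis=1)
    (c,sz,a)=cv2.minAreaRect((P[:,:2]*1000).astype(np.float32))
    if sz[0]<sz[1]: a+=90;sz=sz[::-1]
    print(n,P.mean(0).round(4),'edges',e.round(3),'rect',np.round(c,1),np.round(sz,1),'long axis deg',round(a,1))
for k in 'LMR':
    rep('side '+k,[onplane(cs,(210+u/3,190+v/3),.12) for u,v in S[k]])
    rep('scene '+k,[onplane(cc,(260+u/4,190+v/4),.12) for u,v in C[k]])
T=[onplane(cs,(300+u/3.5,110+v/3.5),.024) for u,v in [(222,45),(698,173),(592,410),(65,235)]]
rep('tray',T); print(np.round(T,3))
for n,(u,v),z in [('mugtop',(295,202),.095),('jarcap',(424,288),.104),('timer',(314,296),.033),('cup',(243,397),.058),('colander',(267,140),.1),('blue1',(455,370),.12),('blue2',(330,408),.12),('spat',(225,235),.01)]:
    print(n,onplane(cs,(u,v),z).round(3))
E
```

```text
side L [0.6607 0.1959 0.12  ] edges [0.09  0.061 0.09  0.055] rect [660.7 196.3] [90.5 60.8] long axis deg 36.3
scene L [0.6655 0.1977 0.12  ] edges [0.056 0.09  0.052 0.095] rect [665.6 199.2] [95.2 56.5] long axis deg 39.4
side M [0.4591 0.0748 0.12  ] edges [0.093 0.059 0.092 0.061] rect [458.7  75.3] [95.7 61.2] long axis deg 13.3
scene M [0.4634 0.0786 0.12  ] edges [0.059 0.089 0.061 0.088] rect [463.8  79. ] [90.3 60.6] long axis deg 8.9
side R [0.4545 0.2967 0.12  ] edges [0.093 0.059 0.091 0.054] rect [454.7 295.6] [93.2 58.6] long axis deg 23.5
scene R [0.4591 0.2991 0.12  ] edges [0.056 0.086 0.054 0.092] rect [458.4 299.3] [92.  55.5] long axis deg 24.7
tray [ 0.4271 -0.2279  0.024 ] edges [0.355 0.257 0.355 0.252] rect [ 427.4 -226.5] [356.3 257.1] long axis deg 165.5
[[ 0.568 -0.396  0.024]
 [ 0.224 -0.307  0.024]
 [ 0.287 -0.057  0.024]
 [ 0.629 -0.152  0.024]]
mugtop [0.634 0.02  0.095]
jarcap [0.367 0.19  0.104]
timer [0.555 0.192 0.033]
cup [0.607 0.416 0.058]
colander [ 0.751 -0.165  0.1  ]
blue1 [0.312 0.34  0.12 ]
blue2 [0.47  0.433 0.12 ]
spat [0.78  0.059 0.01 ]
```

```bash
cat >> h.py <<'E'
from scipy.spatial.transform import Rotation as Ro
def pose():
    from cell import readout
    s=readout.get_state(); return s,np.array(s["tcp_pos"]),Ro.from_rotvec(s["orientation"])
def down(yaw_y):
    # tool x down, tool y at world angle yaw_y (deg)
    a=np.radians(yaw_y); x=np.array([0,0,-1.]); y=np.array([np.cos(a),np.sin(a),0]); z=np.cross(x,y)
    return Ro.from_matrix(np.stack([x,y,z],1))
def plan(p1,yaw=None,n=None):
    """rows in tool axes from the present pose to p1 / tool-y yaw"""
    s,p,R=pose()
    y=R.as_matrix()[:,1]; print('t',round(s['time_s'],2),'tcp',p.round(4),'yaw_y',np.degrees(np.arctan2(y[1],y[0])).round(2),'xaxis',R.as_matrix()[:,0].round(3),'q',np.round(s['qpos'],2),'F',np.round(s['contact_force'],2),'gap',round(s['finger_gap'],4))
    if yaw is None: R1=R
    else: R1=min([down(yaw),down(yaw+180)],key=lambda r:(R.inv()*r).magnitude())
    rv=(R.inv()*R1).as_rotvec(); d=np.array(p1)-p
    m=max(np.linalg.norm(d)*1000/38,np.degrees(np.linalg.norm(rv))/6.8)
    n=n or int(np.ceil(m)); print('rows',n,'world d',d.round(4),'rot total',rv.round(3),'rot/row',(rv/n).round(4))
    for i in range(n):
        print(i,((R*Ro.from_rotvec(rv*i/n)).inv().apply(d/n)*1000).round(1))
E
python3 - <<'E'
from h import *
plan((0.457,0.298,0.2),24+90)
E
```

```text
t 0.15 tcp [0.2238 0.5829 0.1937] yaw_y 68.99 xaxis [-0.001 -0.002 -1.   ] q [ 1.03  0.53  1.43 -0.    1.18 -0.18] F [-0.1   0.29  1.13] gap 0.0854
rows 10 world d [ 0.2332 -0.2849  0.0063] rot total [-0.786 -0.001  0.002] rot/row [-0.0786 -0.0001  0.0002]
0 [ -0.6 -18.2  32. ]
1 [ -0.6 -20.7  30.5]
2 [ -0.6 -23.   28.7]
3 [ -0.6 -25.2  26.8]
4 [ -0.6 -27.2  24.8]
5 [ -0.6 -29.1  22.6]
6 [ -0.6 -30.8  20.2]
7 [ -0.6 -32.3  17.7]
8 [ -0.6 -33.6  15.2]
9 [ -0.6 -34.6  12.5]
```

```bash
python3 -m pendant '{"rotation":[[-0.079,0,0],[-0.079,0,0],[-0.079,0,0],[-0.079,0,0],[-0.079,0,0]],"delta_pos":[[-1,-18.2,32],[-1,-20.7,30.5],[-1,-23,28.7],[-1,-25.2,26.8],[-1,-27.2,24.8]],"grip":[1,1,1,1,1]}' 60
python3 -m pendant '{"rotation":[[-0.079,0,0],[-0.079,0,0],[-0.079,0,0],[-0.079,0,0],[-0.079,0,0]],"delta_pos":[[-1,-29.1,22.6],[-1,-30.8,20.2],[-1,-32.3,17.7],[-1,-33.6,15.2],[-1,-34.6,12.5]],"grip":[1,1,1,1,1]}'
python3 -m pendant '{"rotation":[[0,0,0],[0,0,0]],"delta_pos":[[0,0,0],[0,0,0]],"grip":[1,1]}'
python3 - <<'E'
from h import *
from cell import optics
plan((0.457,0.298,0.2),24+90)
c=optics.calibration("wrist")
im=optics.snapshot("wrist"); cv2.imwrite("pics/w1.png",im[:,:,::-1])
np.savez("w1.npz",**c)
for P in [(.457,.298,.12),(0.461,0.077,.12)]: print(proj(c,P).round(1))
E
```

```text
time_s: 0.57
tcp_pos: [0.3413, 0.4396, 0.1993]
orientation: [-0.026, 1.571, 0.025]
contact_force: [0.4, -0.2, 0.4]
finger_gap: 0.0855
time_s: 0.98
tcp_pos: [0.4586, 0.2973, 0.2044]
orientation: [-0.335, 1.545, 0.335]
contact_force: [0.6, 0.0, -0.3]
finger_gap: 0.0852
time_s: 1.15
tcp_pos: [0.4591, 0.2974, 0.2043]
orientation: [-0.328, 1.546, 0.328]
contact_force: [0.9, -0.1, -0.6]
finger_gap: 0.0855
t 1.15 tcp [0.4591 0.2974 0.2043] yaw_y 113.97 xaxis [-0.  0. -1.] q [ 0.37  0.41  1.62  0.    1.11 -1.62] F [ 0.88 -0.14 -0.58] gap 0.0855
rows 1 world d [-0.0021  0.0006 -0.0043] rot total [-0. -0. -0.] rot/row [-0.0005 -0.0003 -0.0002]
0 [ 4.3  1.4 -1.7]
[317.3 222.1]
[-17.   86.6]
```

View pics/w1.png

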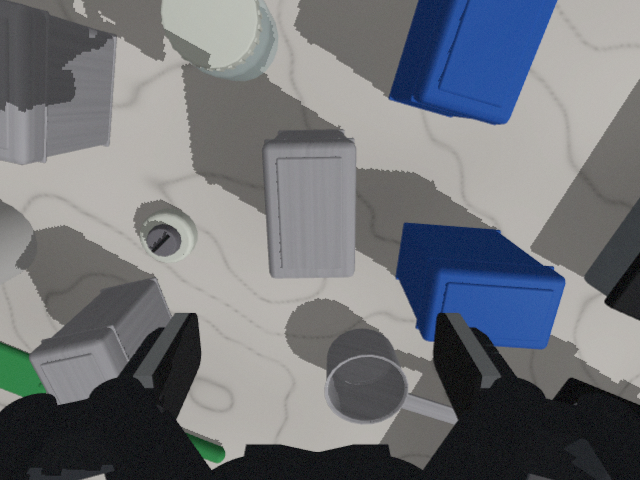

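The wrist view shows tin R's lid with corners at about (265,141), (354,139), (355,276) and (270,277). I'll cast these onto z = 0.12.

```bash
python3 - <<'E'
from h import *
c=dict(np.load("w1.npz"))
P=np.array([onplane(c,p,.12) for p in [(265,141),(354,139),(355,276),(270,277)]])
print(P.round(4),P.mean(0).round(4),cv2.minAreaRect((P[:,:2]*1000).astype(np.float32)))
e=(P[2]-P[1]+P[3]-P[0]); print(np.degrees(np.arctan2(e[1],e[0])))
plan((P.mean(0)[0],P.mean(0)[1],0.062),24.5+90,5)
E
```

```text
[[0.4214 0.2459 0.12  ]
 [0.3974 0.2969 0.12  ]
 [0.4825 0.3385 0.12  ]
 [0.5076 0.2839 0.12  ]] [0.4522 0.2913 0.12  ] ((452.03680419921875, 291.4465637207031), (94.7603988647461, 60.109466552734375), 24.68687629699707)
24.937767168941043
t 1.2 tcp [0.4579 0.2984 0.2042] yaw_y 114.09 xaxis [-0.001  0.    -1.   ] q [ 0.37  0.41  1.62  0.    1.11 -1.62] F [0.3  0.32 0.54] gap 0.0853
rows 5 world d [-0.0056 -0.0071 -0.1422] rot total [-0.007 -0.001 -0.001] rot/row [-0.0014 -0.0002 -0.0001]
0 [28.4 -0.8 -1.6]
1 [28.4 -0.8 -1.6]
2 [28.4 -0.8 -1.6]
3 [28.4 -0.8 -1.6]
4 [28.4 -0.8 -1.6]
```

```bash
python3 -m pendant '{"rotation":[[0,0,0],[0,0,0],[0,0,0],[0,0,0],[0,0,0]],"delta_pos":[[28,-2,-4],[28,0,0],[28,0,0],[29,0,0],[29,0,0]],"grip":[1,1,1,1,1]}'
python3 -m pendant '{"rotation":[[0,0,0],[0,0,0],[0,0,0],[0,0,0],[0,0,0]],"delta_pos":[[0,0,0],[0,0,0],[0,0,0],[0,0,0],[0,0,0]],"grip":[0.4,0.4,0.3,0.3,0.3]}' 60
```

```text
time_s: 1.62
tcp_pos: [0.4537, 0.2969, 0.0615]
orientation: [-0.333, 1.545, 0.334]
contact_force: [-0.1, -0.2, 0.5]
finger_gap: 0.0854
time_s: 2.03
tcp_pos: [0.456, 0.2963, 0.0642]
orientation: [-0.332, 1.542, 0.333]
contact_force: [-0.0, 0.3, -1.8]
finger_gap: 0.0591
```

```bash
python3 -m pendant '{"rotation":[[0,0,0],[0,0,0],[0,0,0],[0,0,0],[0,0,0]],"delta_pos":[[-6,0,0],[-12,0,0],[-18,0,0],[-12,0,0],[-6,0,0]],"grip":[0.3,0.3,0.3,0.3,0.3]}'
for i in 1 2 3; do python3 -m pendant '{"rotation":[[0,0,0],[0,0,0]],"delta_pos":[[0,0,0],[0,0,0]],"grip":[0.3,0.3]}' | egrep 'tcp|force|gap'; done
for i in 1 2 3 4 5; do python3 -m pendant '{"rotation":[[0,0,0]],"delta_pos":[[0,0,0]],"grip":[0.3]}' | egrep 'force'; python3 -c "
from cell import readout;s=readout.get_state();print(s['contact_force'].round(2),s['joint_efforts'][:3].round(2),s['qpos'].round(3))"; done
```

```text
time_s: 2.45
tcp_pos: [0.4564, 0.296, 0.1192]
orientation: [-0.331, 1.541, 0.332]
contact_force: [0.3, 0.0, -1.9]
finger_gap: 0.059
tcp_pos: [0.4552, 0.2955, 0.1171]
contact_force: [-0.9, -0.1, -2.8]
finger_gap: 0.0589
tcp_pos: [0.4544, 0.2952, 0.1158]
contact_force: [0.3, -0.2, -2.2]
finger_gap: 0.0585
tcp_pos: [0.4547, 0.2953, 0.1158]
contact_force: [0.7, 0.2, -3.3]
finger_gap: 0.0587
contact_force: [-0.2, -0.5, -2.1]
[-0.16 -0.46 -2.11] [  0.   -40.67 -13.66] [ 0.37   0.527  1.716  0.     0.9   -1.624]
contact_force: [-0.4, -0.2, -2.0]
[-0.43 -0.16 -2.03] [ -0.   -40.64 -13.67] [ 0.37   0.526  1.716 -0.     0.9   -1.624]
contact_force: [0.4, -0.0, -2.0]
[ 0.42 -0.02 -1.98] [ -0.   -40.62 -13.69] [ 0.37   0.526  1.715 -0.     0.9   -1.624]
contact_force: [0.0, 0.3, -1.5]
[ 0.05  0.26 -1.51] [ -0.   -40.62 -13.7 ] [ 0.37   0.526  1.716 -0.     0.9   -1.624]
contact_force: [0.1, -0.5, -1.7]
[ 0.1  -0.45 -1.73] [ -0.   -40.63 -13.7 ] [ 0.37   0.526  1.715  0.     0.9   -1.624]
```

Tin R reads about 2.2 N, so it is light, since the heaviest must be at least 0.45 kg. I'll take it to the tray.

```bash
python3 -m pendant '{"rotation":[[0,0,0],[0,0,0],[0,0,0],[0,0,0]],"delta_pos":[[-20,0,0],[-30,0,0],[-30,0,0],[-20,0,0]],"grip":[0.3,0.3,0.3,0.3]}'
python3 - <<'E'
from h import *
plan((0.524,-0.253,0.215),75.5,20)
E
```

```text
time_s: 3.7
tcp_pos: [0.456, 0.2959, 0.2191]
orientation: [-0.331, 1.542, 0.332]
contact_force: [-0.1, 0.7, -2.1]
finger_gap: 0.0587
t 3.7 tcp [0.456  0.2959 0.2191] yaw_y 114.25 xaxis [ 0.003  0.001 -1.   ] q [ 0.37  0.39  1.61  0.    1.14 -1.62] F [-0.05  0.73 -2.09] gap 0.0587
rows 20 world d [ 0.068  -0.5489 -0.0041] rot total [ 0.676  0.003 -0.001] rot/row [ 0.0338  0.0002 -0.    ]
0 [  0.2 -26.4  -8.2]
1 [  0.2 -26.7  -7.3]
2 [  0.2 -26.9  -6.4]
3 [  0.2 -27.1  -5.5]
4 [  0.2 -27.3  -4.5]
5 [  0.2 -27.4  -3.6]
6 [  0.2 -27.5  -2.7]
7 [  0.2 -27.6  -1.7]
8 [  0.2 -27.6  -0.8]
9 [  0.2 -27.7   0.1]
10 [  0.2 -27.6   1.1]
11 [  0.2 -27.6   2. ]
12 [  0.2 -27.5   2.9]
13 [  0.2 -27.4   3.8]
14 [  0.2 -27.2   4.8]
15 [  0.2 -27.1   5.7]
16 [  0.2 -26.9   6.6]
17 [  0.2 -26.6   7.5]
18 [  0.2 -26.3   8.4]
19 [  0.2 -26.    9.3]
```

```bash
G='0.3,0.3,0.3,0.3,0.3'; python3 -m pendant '{"rotation":[[0.034,0,0],[0.034,0,0],[0.034,0,0],[0.034,0,0],[0.034,0,0]],"delta_pos":[[0,-26.4,-8.2],[0,-26.7,-7.3],[0,-26.9,-6.4],[0,-27.1,-5.5],[0,-27.3,-4.5]],"grip":[0.3,0.3,0.3,0.3,0.3]}'
python3 -m pendant '{"rotation":[[0.034,0,0],[0.034,0,0],[0.034,0,0],[0.034,0,0],[0.034,0,0]],"delta_pos":[[0,-27.4,-3.6],[0,-27.5,-2.7],[0,-27.6,-1.7],[0,-27.6,-0.8],[0,-27.7,0]],"grip":[0.3,0.3,0.3,0.3,0.3]}'
python3 -m pendant '{"rotation":[[0.034,0,0],[0.034,0,0],[0.034,0,0],[0.034,0,0],[0.034,0,0]],"delta_pos":[[0,-27.6,1],[0,-27.6,2],[0,-27.5,3],[0,-27.4,4],[0,-27.2,5]],"grip":[0.3,0.3,0.3,0.3,0.3]}'
python3 -m pendant '{"rotation":[[0.034,0,0],[0.034,0,0],[0.034,0,0],[0.034,0,0],[0.034,0,0]],"delta_pos":[[0,-27,5.7],[0,-27,6.6],[0,-26.6,7.5],[0,-26.3,8.4],[0,-26,9.3]],"grip":[0.3,0.3,0.3,0.3,0.3]}'
python3 - <<'E'
from h import *
from cell import optics
plan((0.524,-0.253,0.10),75.5,3)
im=optics.snapshot("side"); cv2.imwrite("pics/s2.png",im[:,:,::-1])
E
```

```text
time_s: 4.12
tcp_pos: [0.4717, 0.1571, 0.2167]
orientation: [-0.198, 1.561, 0.198]
contact_force: [0.6, 0.2, -1.8]
finger_gap: 0.0591
time_s: 4.53
tcp_pos: [0.4885, 0.0197, 0.2166]
orientation: [-0.064, 1.57, 0.064]
contact_force: [-0.0, -0.9, -2.4]
finger_gap: 0.0587
time_s: 4.95
tcp_pos: [0.5056, -0.1176, 0.2166]
orientation: [0.07, 1.57, -0.07]
contact_force: [0.7, 0.0, -1.5]
finger_gap: 0.0586
time_s: 5.37
tcp_pos: [0.5221, -0.2547, 0.2164]
orientation: [0.203, 1.562, -0.203]
contact_force: [0.8, -0.0, -2.5]
finger_gap: 0.0591
t 5.37 tcp [ 0.5221 -0.2547  0.2164] yaw_y 75.18 xaxis [-0.  0. -1.] q [-0.65  0.44  1.52  0.    1.18 -1.96] F [ 0.81 -0.03 -2.46] gap 0.0591
rows 3 world d [ 0.0019  0.0017 -0.1164] rot total [-0.006 -0.    -0.   ] rot/row [-0.0019 -0.0001 -0.0001]
0 [38.8  0.7  0.5]
1 [38.8  0.7  0.5]
2 [38.8  0.7  0.5]
```

View pics/s2.png

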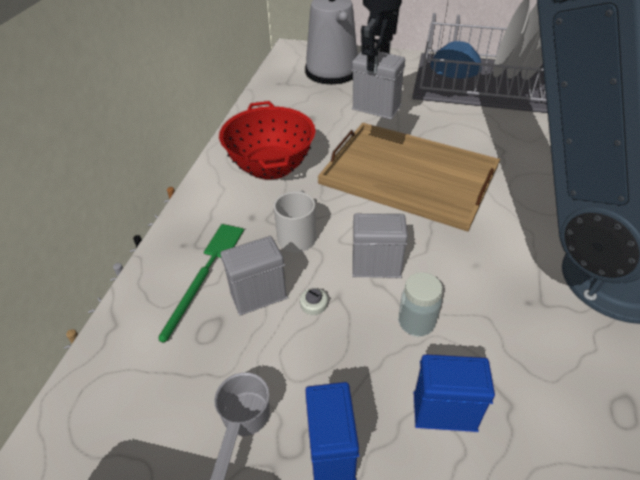

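Side view: tin R is held above the tray at about (378,85), with its shadow inside the tray. Lowering it.

```bash
python3 - <<'E'
from h import *
from cell import optics
for P in [(.524,-.253,.008),(.369,-.213,.008)]: print(proj(optics.calibration("side"),P).round(0))
E
python3 -m pendant '{"rotation":[[0,0,0],[0,0,0],[0,0,0],[0,0,0],[0,0,0]],"delta_pos":[[34,1,1],[34,1,1],[30,0,0],[24,0,0],[15,0,0]],"grip":[0.3,0.3,0.3,0.3,0.3]}'
python3 -m pendant '{"rotation":[[0,0,0],[0,0,0]],"delta_pos":[[0,0,0],[0,0,0]],"grip":[0.3,0.3]}'
```

```text
[371. 162.]
[434. 181.]
time_s: 5.83
tcp_pos: [0.5231, -0.2508, 0.0765]
orientation: [0.204, 1.566, -0.2]
contact_force: [-0.9, -0.2, -1.7]
finger_gap: 0.0588
time_s: 6.0
tcp_pos: [0.5243, -0.2516, 0.0789]
orientation: [0.202, 1.563, -0.201]
contact_force: [-0.5, 0.2, -1.6]
finger_gap: 0.0588
```

```bash
for i in 1 2 3; do python3 -m pendant '{"rotation":[[0,0,0],[0,0,0]],"delta_pos":[[2,0,0],[0,0,0]],"grip":[0.3,0.3]}' | egrep 'tcp|force'; done
```

```text
tcp_pos: [0.5258, -0.2527, 0.0788]
contact_force: [-0.8, 0.5, -2.3]
tcp_pos: [0.5253, -0.2523, 0.0764]
contact_force: [-0.5, 0.1, -1.6]
tcp_pos: [0.5248, -0.2521, 0.0737]
contact_force: [-1.0, 0.2, -0.8]
```

```bash
for i in 1; do python3 -m pendant '{"rotation":[[0,0,0],[0,0,0]],"delta_pos":[[1,0,0],[0,0,0]],"grip":[0.3,0.3]}' | egrep 'tcp|force'; done; python3 -m pendant '{"rotation":[[0,0,0],[0,0,0]],"delta_pos":[[1,0,0],[0,0,0]],"grip":[0.3,0.3]}' | egrep 'tcp|force'
```

```text
tcp_pos: [0.5247, -0.252, 0.0724]
contact_force: [-0.5, 0.1, -1.5]
tcp_pos: [0.5247, -0.252, 0.0713]
contact_force: [-0.2, -0.6, -2.3]
```

```bash
for i in 1; do python3 -m pendant '{"rotation":[[0,0,0],[0,0,0]],"delta_pos":[[1,0,0],[0,0,0]],"grip":[0.3,0.3]}' | egrep 'tcp|force'; done; python3 -m pendant '{"rotation":[[0,0,0],[0,0,0]],"delta_pos":[[1,0,0],[0,0,0]],"grip":[0.3,0.3]}' | egrep 'tcp|force'
```

```text
tcp_pos: [0.5251, -0.2522, 0.0707]
contact_force: [0.4, 0.3, -0.6]
tcp_pos: [0.5252, -0.2523, 0.0706]
contact_force: [-0.8, 0.7, 5.3]
```

Contact shows at TCP z ≈ 0.0707. Releasing.

```bash
python3 -m pendant '{"rotation":[[0,0,0],[0,0,0],[0,0,0],[0,0,0],[0,0,0]],"delta_pos":[[0,0,0],[0,0,0],[0,0,0],[0,0,0],[0,0,0]],"grip":[0.75,0.9,1,1,1]}'
python3 -m pendant '{"rotation":[[0,0,0],[0,0,0],[0,0,0],[0,0,0],[0,0,0]],"delta_pos":[[-10,0,0],[-25,0,0],[-36,0,0],[-38,0,0],[-30,0,0]],"grip":[1,1,1,1,1]}'
python3 - <<'E'
from h import *
plan((0.461,0.077,0.21),101,10)
E
```

```text
time_s: 7.58
tcp_pos: [0.5248, -0.252, 0.0694]
orientation: [0.202, 1.562, -0.202]
contact_force: [-0.6, -0.0, 0.2]
finger_gap: 0.0855
time_s: 8.0
tcp_pos: [0.5253, -0.2524, 0.2118]
orientation: [0.201, 1.559, -0.202]
contact_force: [0.4, -0.5, 0.3]
finger_gap: 0.0854
t 8.0 tcp [ 0.5253 -0.2524  0.2118] yaw_y 75.29 xaxis [ 0.002 -0.001 -1.   ] q [-0.64  0.45  1.52  0.    1.17 -1.95] F [ 0.38 -0.51  0.28] gap 0.0854
rows 10 world d [-0.0643  0.3294 -0.0018] rot total [-0.449  0.002  0.001] rot/row [-0.0449  0.0002  0.0001]
0 [  0.1  30.2 -14.6]
1 [  0.1  30.8 -13.2]
2 [  0.1  31.4 -11.8]
3 [  0.1  31.9 -10.4]
4 [ 0.1 32.3 -9. ]
5 [ 0.1 32.7 -7.5]
6 [ 0.2 33.  -6. ]
7 [ 0.2 33.3 -4.5]
8 [ 0.2 33.4 -3. ]
9 [ 0.2 33.5 -1.5]
```

Next, tin M, followed by a view to refine its position.

```bash
python3 -m pendant '{"rotation":[[-0.045,0,0],[-0.045,0,0],[-0.045,0,0],[-0.045,0,0],[-0.045,0,0]],"delta_pos":[[0,30.2,-14.6],[0,30.8,-13.2],[0,31.4,-11.8],[0,31.9,-10.4],[0,32.3,-9]],"grip":[1,1,1,1,1]}'
python3 -m pendant '{"rotation":[[-0.045,0,0],[-0.045,0,0],[-0.045,0,0],[-0.045,0,0],[-0.045,0,0]],"delta_pos":[[0,32.7,-7.5],[0,33,-6],[0,33.3,-4.5],[0,33.4,-3],[0,33.5,-1.5]],"grip":[1,1,1,1,1]}'
python3 -m pendant '{"rotation":[[0,0,0]],"delta_pos":[[0,0,0]],"grip":[1]}'
python3 - <<'E'
from h import *
from cell import optics
plan((0.461,0.077,0.062),101,5)
c=optics.calibration("wrist"); np.savez("w2.npz",**c)
im=optics.snapshot("wrist"); cv2.imwrite("pics/w2.png",im[:,:,::-1])
im=optics.snapshot("side"); cv2.imwrite("pics/s3.png",cv2.resize(im[60:300,200:520,::-1],None,fx=2,fy=2))
E
```

```text
time_s: 8.42
tcp_pos: [0.4921, -0.0862, 0.2094]
orientation: [0.023, 1.57, -0.024]
contact_force: [0.4, -0.6, -0.2]
finger_gap: 0.0855
time_s: 8.83
tcp_pos: [0.4599, 0.0786, 0.2093]
orientation: [-0.153, 1.564, 0.153]
contact_force: [0.9, -0.5, -0.3]
finger_gap: 0.0851
time_s: 8.92
tcp_pos: [0.4578, 0.082, 0.2091]
orientation: [-0.155, 1.566, 0.159]
contact_force: [-0.6, -0.2, -0.3]
finger_gap: 0.0856
t 8.92 tcp [0.4578 0.082  0.2091] yaw_y 101.44 xaxis [-0.001  0.002 -1.   ] q [-0.07  0.29  1.8   0.    1.05 -1.84] F [-0.61 -0.16 -0.35] gap 0.0856
rows 5 world d [ 0.0032 -0.005  -0.1471] rot total [ 0.008 -0.001 -0.003] rot/row [ 0.0015 -0.0002 -0.0005]
0 [29.4 -1.2  0.4]
1 [29.4 -1.2  0.4]
2 [29.4 -1.2  0.4]
3 [29.4 -1.1  0.4]
4 [29.4 -1.1  0.4]
```

View pics/w2.png

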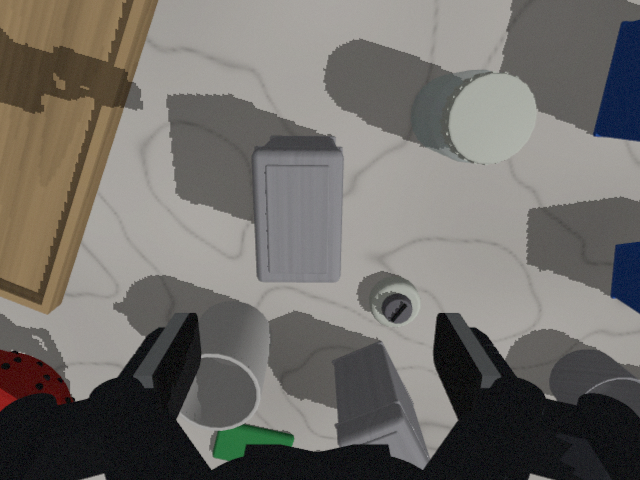

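View pics/s3.png

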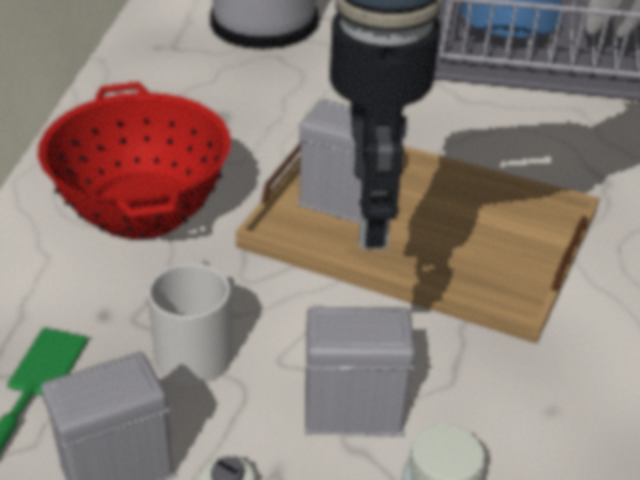

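Tin R stands upright in the tray's left half at (330,160) in the crop. M's lid in the wrist view has corners at about (254,151), (343,150), (341,281) and (258,281).

```bash
python3 - <<'E'
from h import *
c=dict(np.load("w2.npz"))
P=np.array([onplane(c,p,.12) for p in [(254,151),(343,150),(341,281),(258,281)]])
print(P.mean(0).round(4),cv2.minAreaRect((P[:,:2]*1000).astype(np.float32)))
E
```

```text
[0.4574 0.0709 0.12  ] ((457.5440673828125, 70.35525512695312), (93.38648223876953, 59.95687484741211), 11.7196044921875)
```

```bash
python3 -m pendant '{"rotation":[[0,0,0],[0,0,0],[0,0,0],[0,0,0],[0,0,0]],"delta_pos":[[20,-5,0.5],[32,-2,0],[32,0,0],[32,0,0],[30,0,0]],"grip":[1,1,1,1,1]}'
python3 -m pendant '{"rotation":[[0,0,0],[0,0,0],[0,0,0],[0,0,0],[0,0,0]],"delta_pos":[[0,0,0],[0,0,0],[0,0,0],[0,0,0],[0,0,0]],"grip":[1,0.4,0.3,0.3,0.3]}'
python3 -m pendant '{"rotation":[[0,0,0],[0,0,0],[0,0,0],[0,0,0],[0,0,0]],"delta_pos":[[-6,0,0],[-12,0,0],[-18,0,0],[-12,0,0],[-6,0,0]],"grip":[0.3,0.3,0.3,0.3,0.3]}'
for i in 1 2 3 4 5 6 7; do python3 -m pendant '{"rotation":[[0,0,0]],"delta_pos":[[0,0,0]],"grip":[0.3]}' | egrep 'tcp|force'; done
```

```text
time_s: 9.43
tcp_pos: [0.4633, 0.0687, 0.0616]
orientation: [-0.15, 1.564, 0.149]
contact_force: [-0.1, -0.4, -0.2]
finger_gap: 0.0856
time_s: 9.85
tcp_pos: [0.464, 0.07, 0.0645]
orientation: [-0.152, 1.561, 0.151]
contact_force: [1.1, 0.5, -0.8]
finger_gap: 0.0588
time_s: 10.27
tcp_pos: [0.4633, 0.0704, 0.1189]
orientation: [-0.152, 1.562, 0.151]
contact_force: [0.1, -0.3, -2.5]
finger_gap: 0.0586
tcp_pos: [0.4634, 0.0703, 0.1185]
contact_force: [0.1, -0.3, -3.2]
tcp_pos: [0.4622, 0.0704, 0.117]
contact_force: [0.7, 0.3, -4.3]
tcp_pos: [0.4616, 0.0704, 0.1162]
contact_force: [0.7, -0.1, -2.6]
tcp_pos: [0.4615, 0.0704, 0.1159]
contact_force: [0.7, -0.7, -3.4]
tcp_pos: [0.4616, 0.0704, 0.1158]
contact_force: [-0.2, 0.1, -3.2]
tcp_pos: [0.4618, 0.0704, 0.1159]
contact_force: [0.6, -0.5, -3.1]
tcp_pos: [0.462, 0.0704, 0.1161]
contact_force: [0.6, -1.2, -2.7]
```

Tin M reads about 3.1 N (0.32 kg), which is also light and within 0.13 kg of R. It goes to the tray as well.

```bash
python3 -m pendant '{"rotation":[[0,0,0],[0,0,0],[0,0,0],[0,0,0]],"delta_pos":[[-16,0,0],[-28,0,0],[-26,0,0],[-10,0,0]],"grip":[0.3,0.3,0.3,0.3]}'
python3 - <<'E'
from h import *
plan((0.369,-0.213,0.195),75.5,10)
E
```

```text
time_s: 11.18
tcp_pos: [0.4641, 0.0703, 0.1993]
orientation: [-0.152, 1.56, 0.151]
contact_force: [1.6, -0.6, -3.6]
finger_gap: 0.0586
t 11.18 tcp [0.4641 0.0703 0.1993] yaw_y 101.08 xaxis [ 0.005 -0.    -1.   ] q [-0.09  0.31  1.81  0.    1.02 -1.85] F [ 1.56 -0.62 -3.63] gap 0.0586
rows 10 world d [-0.0951 -0.2833 -0.0043] rot total [0.446 0.005 0.   ] rot/row [0.0446 0.0005 0.    ]
0 [  0.4 -26.  -14.8]
1 [  0.4 -26.6 -13.6]
2 [  0.4 -27.2 -12.4]
3 [  0.4 -27.7 -11.2]
4 [  0.4 -28.2  -9.9]
5 [  0.4 -28.6  -8.7]
6 [  0.4 -29.   -7.4]
7 [  0.4 -29.3  -6.1]
8 [  0.4 -29.5  -4.8]
9 [  0.4 -29.7  -3.4]
```

```bash
python3 -m pendant '{"rotation":[[0.045,0,0],[0.045,0,0],[0.045,0,0],[0.045,0,0],[0.045,0,0]],"delta_pos":[[0,-26,-14.8],[0,-26.6,-13.6],[0,-27.2,-12.4],[0,-27.7,-11.2],[0,-28.2,-10]],"grip":[0.3,0.3,0.3,0.3,0.3]}'
python3 -m pendant '{"rotation":[[0.045,0,0],[0.045,0,0],[0.045,0,0],[0.045,0,0],[0.045,0,0]],"delta_pos":[[0,-28.6,-8.7],[0,-29,-7.4],[0,-29.3,-6],[0,-29.5,-5],[0,-29.7,-3.4]],"grip":[0.3,0.3,0.3,0.3,0.3]}'
python3 -m pendant '{"rotation":[[0,0,0]],"delta_pos":[[0,0,0]],"grip":[0.3]}'
python3 - <<'E'
from h import *
plan((0.369,-0.213,0.08),75.5,4)
E
```

```text
time_s: 11.6
tcp_pos: [0.4136, -0.0722, 0.1964]
orientation: [0.026, 1.571, -0.026]
contact_force: [0.1, -0.3, -3.0]
finger_gap: 0.0582
time_s: 12.02
tcp_pos: [0.3654, -0.2139, 0.1964]
orientation: [0.204, 1.562, -0.203]
contact_force: [0.4, -0.1, -3.6]
finger_gap: 0.0585
time_s: 12.1
tcp_pos: [0.3661, -0.2186, 0.1968]
orientation: [0.202, 1.559, -0.21]
contact_force: [0.5, 0.8, -3.0]
finger_gap: 0.0587
t 12.1 tcp [ 0.3661 -0.2186  0.1968] yaw_y 74.95 xaxis [ 0.001 -0.005 -1.   ] q [-0.8   0.26  1.91 -0.    0.98 -2.11] F [ 0.49  0.81 -2.99] gap 0.0587
rows 4 world d [ 0.0029  0.0056 -0.1168] rot total [-0.01   0.002  0.004] rot/row [-0.0024  0.0006  0.0011]
0 [29.2  1.7  0.3]
1 [29.2  1.6  0.3]
2 [29.2  1.6  0.3]
3 [29.2  1.6  0.3]
```

```bash
python3 -m pendant '{"rotation":[[0,0,0],[0,0,0],[0,0,0],[0,0,0],[0,0,0]],"delta_pos":[[25,2,0.5],[30,2,0.5],[30,1,0],[20,0,0],[13,0,0]],"grip":[0.3,0.3,0.3,0.3,0.3]}'
python3 -m pendant '{"rotation":[[0,0,0],[0,0,0],[0,0,0]],"delta_pos":[[0,0,0],[0,0,0],[0,0,0]],"grip":[0.3,0.3,0.3]}'
python3 -m pendant '{"rotation":[[0,0,0],[0,0,0],[0,0,0]],"delta_pos":[[2,0,0],[0,0,0],[0,0,0]],"grip":[0.3,0.3,0.3]}'
```

```text
time_s: 12.52
tcp_pos: [0.3676, -0.207, 0.0765]
orientation: [0.203, 1.564, -0.2]
contact_force: [-0.6, 0.4, -2.6]
finger_gap: 0.0585
time_s: 12.77
tcp_pos: [0.3692, -0.2086, 0.0791]
orientation: [0.201, 1.56, -0.202]
contact_force: [0.5, -0.1, -3.0]
finger_gap: 0.0586
time_s: 13.02
tcp_pos: [0.369, -0.2086, 0.0772]
orientation: [0.201, 1.56, -0.202]
contact_force: [0.7, 0.7, -3.2]
finger_gap: 0.0584
```

```bash
python3 -m pendant '{"rotation":[[0,0,0],[0,0,0],[0,0,0]],"delta_pos":[[2,0,0],[2,0,0],[0,0,0]],"grip":[0.3,0.3,0.3]}'|egrep 'tcp|force'
python3 -m pendant '{"rotation":[[0,0,0],[0,0,0],[0,0,0]],"delta_pos":[[1,0,0],[0,0,0],[0,0,0]],"grip":[0.3,0.3,0.3]}'|egrep 'tcp|force'
python3 -m pendant '{"rotation":[[0,0,0],[0,0,0],[0,0,0]],"delta_pos":[[1,0,0],[0,0,0],[0,0,0]],"grip":[0.3,0.3,0.3]}'|egrep 'tcp|force'
```

```text
tcp_pos: [0.3687, -0.2085, 0.0725]
contact_force: [-0.1, -0.8, -2.2]
tcp_pos: [0.3687, -0.2084, 0.0724]
contact_force: [-1.4, 1.8, 8.9]
tcp_pos: [0.3687, -0.2084, 0.0724]
contact_force: [-2.1, 2.2, 20.1]
```

```bash
python3 -m pendant '{"rotation":[[0,0,0],[0,0,0],[0,0,0]],"delta_pos":[[-1.5,0,0],[0,0,0],[0,0,0]],"grip":[0.3,0.3,0.3]}'|egrep 'tcp|force'
python3 -m pendant '{"rotation":[[0,0,0],[0,0,0],[0,0,0],[0,0,0],[0,0,0]],"delta_pos":[[0,0,0],[0,0,0],[0,0,0],[0,0,0],[0,0,0]],"grip":[0.75,0.9,1,1,1]}'
python3 -m pendant '{"rotation":[[0,0,0],[0,0,0],[0,0,0],[0,0,0],[0,0,0]],"delta_pos":[[-10,0,0],[-25,0,0],[-36,0,0],[-38,0,0],[-28,0,0]],"grip":[1,1,1,1,1]}'
python3 - <<'E'
from h import *
plan((0.663,0.197,0.205),38+90,18)
E
```

```text
tcp_pos: [0.3687, -0.2085, 0.0724]
contact_force: [-0.6, 0.8, 8.8]
time_s: 14.43
tcp_pos: [0.3685, -0.2083, 0.0718]
orientation: [0.202, 1.562, -0.201]
contact_force: [0.5, 0.0, 0.6]
finger_gap: 0.0854
time_s: 14.85
tcp_pos: [0.3689, -0.2086, 0.2114]
orientation: [0.201, 1.56, -0.202]
contact_force: [1.0, -0.3, 0.3]
finger_gap: 0.0855
t 14.85 tcp [ 0.3689 -0.2086  0.2114] yaw_y 75.29 xaxis [ 0.001 -0.001 -1.   ] q [-0.78  0.23  1.89  0.    1.02 -2.09] F [ 1.04 -0.34  0.32] gap 0.0855
rows 18 world d [ 0.2941  0.4056 -0.0064] rot total [-0.92   0.001  0.002] rot/row [-0.0511  0.0001  0.0001]
0 [ 0.3 25.9 10.1]
1 [ 0.3 25.4 11.4]
2 [ 0.4 24.8 12.7]
3 [ 0.4 24.1 13.9]
4 [ 0.4 23.4 15.1]
5 [ 0.4 22.6 16.3]
6 [ 0.4 21.7 17.4]
7 [ 0.4 20.8 18.5]
8 [ 0.4 19.8 19.6]
9 [ 0.4 18.8 20.6]
10 [ 0.4 17.7 21.5]
11 [ 0.4 16.6 22.4]
12 [ 0.4 15.4 23.2]
13 [ 0.4 14.2 23.9]
14 [ 0.4 13.  24.6]
15 [ 0.4 11.7 25.3]
16 [ 0.4 10.4 25.8]
17 [ 0.4  9.1 26.3]
```

```bash
python3 -m pendant '{"rotation":[[-0.051,0,0],[-0.051,0,0],[-0.051,0,0],[-0.051,0,0],[-0.051,0,0]],"delta_pos":[[0,26,10],[0,25.4,11.4],[0,24.8,12.7],[0,24,14],[0,23.4,15]],"grip":[1,1,1,1,1]}'
python3 -m pendant '{"rotation":[[-0.051,0,0],[-0.051,0,0],[-0.051,0,0],[-0.051,0,0],[-0.051,0,0]],"delta_pos":[[0,22.6,16.3],[0,21.7,17.4],[0,20.8,18.5],[0,19.8,19.6],[0,18.8,20.6]],"grip":[1,1,1,1,1]}'
python3 -m pendant '{"rotation":[[-0.051,0,0],[-0.051,0,0],[-0.051,0,0],[-0.051,0,0]],"delta_pos":[[0,17.7,21.5],[0,16.6,22.4],[0,15.4,23.2],[0,14.2,24]],"grip":[1,1,1,1]}'
python3 -m pendant '{"rotation":[[-0.051,0,0],[-0.051,0,0],[-0.051,0,0],[-0.051,0,0],[0,0,0]],"delta_pos":[[0,13,24.6],[0,11.7,25.3],[0,10.4,25.8],[0,9,26.3],[0,0,0]],"grip":[1,1,1,1,1]}'
python3 - <<'E'
from h import *
from cell import optics
plan((0.663,0.197,0.062),128,5)
c=optics.calibration("wrist"); np.savez("w3.npz",**c)
im=optics.snapshot("wrist"); cv2.imwrite("pics/w3.png",im[:,:,::-1])
im=optics.snapshot("side"); cv2.imwrite("pics/s4.png",im[:,:,::-1])
E
```

```text
time_s: 15.27
tcp_pos: [0.4506, -0.0945, 0.209]
orientation: [-0.0, 1.571, 0.0]
contact_force: [0.6, -0.6, 0.9]
finger_gap: 0.0853
time_s: 15.68
tcp_pos: [0.5323, 0.0185, 0.2087]
orientation: [-0.201, 1.562, 0.201]
contact_force: [0.5, -0.6, -0.7]
finger_gap: 0.0851
time_s: 16.02
tcp_pos: [0.5978, 0.1086, 0.2085]
orientation: [-0.361, 1.542, 0.361]
contact_force: [0.0, -1.1, -0.4]
finger_gap: 0.0853
time_s: 16.43
tcp_pos: [0.6654, 0.2016, 0.2081]
orientation: [-0.52, 1.504, 0.522]
contact_force: [0.2, -0.4, -0.4]
finger_gap: 0.0853
t 16.43 tcp [0.6654 0.2016 0.2081] yaw_y 128.16 xaxis [ 0.002  0.002 -1.   ] q [ 0.13  0.61  1.23  0.    1.3  -2.1 ] F [ 0.18 -0.38 -0.39] gap 0.0853
rows 5 world d [-0.0024 -0.0046 -0.1461] rot total [ 0.003  0.003 -0.   ] rot/row [ 0.0006  0.0007 -0.0001]
0 [29.2 -0.4 -1. ]
1 [29.2 -0.4 -1. ]
2 [29.2 -0.4 -1. ]
3 [29.2 -0.4 -1. ]
4 [29.2 -0.4 -1. ]
```

View pics/w3.png

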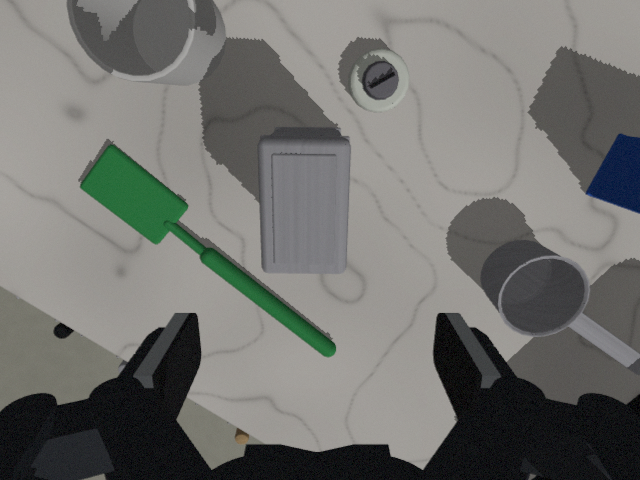

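View pics/s4.png

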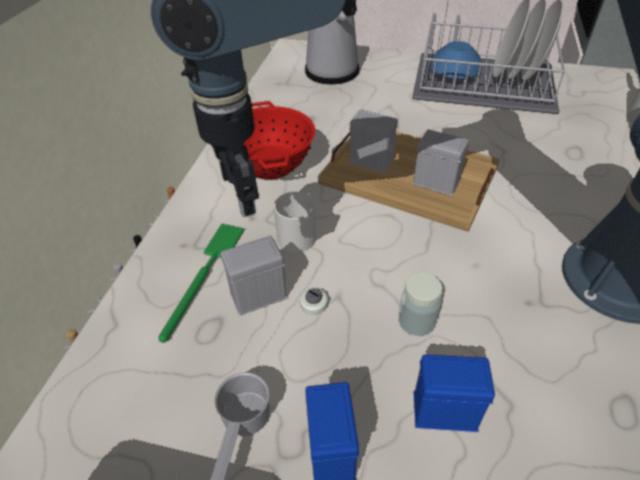

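Both tins stand upright in the tray, at (373,140) and (441,162). L's lid in the wrist view has corners at about (260,138), (350,139), (347,272) and (263,272).

```bash
python3 - <<'E'
from h import *
c=dict(np.load("w3.npz"))
P=np.array([onplane(c,p,.12) for p in [(260,138),(350,139),(347,272),(263,272)]])
print(P.mean(0).round(4),cv2.minAreaRect((P[:,:2]*1000).astype(np.float32)))
plan((0.661,0.194,0.062),128,5)
E
```

```text
[0.6623 0.1904 0.12  ] ((662.457275390625, 189.92947387695312), (93.66927337646484, 60.0547981262207), 38.13783264160156)
t 16.53 tcp [0.6627 0.198  0.2079] yaw_y 127.96 xaxis [-0.002 -0.001 -1.   ] q [ 0.13  0.61  1.23 -0.    1.3  -2.1 ] F [-0.22 -0.32  0.22] gap 0.0853
rows 5 world d [-0.0017 -0.004  -0.1459] rot total [-0.001 -0.002 -0.001] rot/row [-0.0002 -0.0003 -0.0001]
0 [29.2 -0.4 -0.7]
1 [29.2 -0.4 -0.7]
2 [29.2 -0.4 -0.7]
3 [29.2 -0.4 -0.7]
4 [29.2 -0.4 -0.7]
```

```bash
python3 -m pendant '{"rotation":[[0,0,0],[0,0,0],[0,0,0],[0,0,0],[0,0,0]],"delta_pos":[[20,-2,-3],[32,-1,-1],[32,0,0],[32,0,0],[30,0,0]],"grip":[1,1,1,1,1]}'
python3 -m pendant '{"rotation":[[0,0,0],[0,0,0],[0,0,0],[0,0,0],[0,0,0]],"delta_pos":[[0,0,0],[0,0,0],[0,0,0],[0,0,0],[0,0,0]],"grip":[1,0.4,0.3,0.3,0.3]}' 80
python3 -m pendant '{"rotation":[[0,0,0],[0,0,0],[0,0,0],[0,0,0],[0,0,0]],"delta_pos":[[-6,0,0],[-12,0,0],[-18,0,0],[-12,0,0],[-6,0,0]],"grip":[0.3,0.3,0.3,0.3,0.3]}'
for i in 1 2 3 4 5 6 7; do python3 -m pendant '{"rotation":[[0,0,0]],"delta_pos":[[0,0,0]],"grip":[0.3]}' | egrep 'tcp|force|gap'; done
```

```text
time_s: 16.95
tcp_pos: [0.6604, 0.1909, 0.0616]
orientation: [-0.516, 1.51, 0.516]
contact_force: [-0.1, -0.4, 0.4]
finger_gap: 0.0854
time_s: 17.37
tcp_pos: [0.6644, 0.1922, 0.0662]
orientation: [-0.518, 1.502, 0.515]
contact_force: [1.6, -2.3, 0.1]
finger_gap: 0.0581
time_s: 17.78
tcp_pos: [0.6627, 0.1929, 0.1196]
orientation: [-0.518, 1.505, 0.517]
contact_force: [0.3, -0.0, -6.1]
finger_gap: 0.0579
tcp_pos: [0.663, 0.1928, 0.1195]
contact_force: [-0.1, -0.2, -6.2]
finger_gap: 0.0579
tcp_pos: [0.6615, 0.1925, 0.1173]
contact_force: [0.1, -0.3, -6.8]
finger_gap: 0.058
tcp_pos: [0.6606, 0.1924, 0.116]
contact_force: [-1.4, -0.3, -6.6]
finger_gap: 0.0576
tcp_pos: [0.6606, 0.1923, 0.1157]
contact_force: [0.6, 0.1, -7.0]
finger_gap: 0.0578
tcp_pos: [0.661, 0.1923, 0.1158]
contact_force: [-0.2, 0.2, -5.6]
finger_gap: 0.0577
tcp_pos: [0.6612, 0.1923, 0.1161]
contact_force: [0.4, 0.6, -6.5]
finger_gap: 0.0581
tcp_pos: [0.6615, 0.1923, 0.1164]
contact_force: [0.9, 0.0, -6.7]
finger_gap: 0.0579
```

Tin L reads about 6.5 N (0.66 kg), clearly the heaviest. I'll raise it so its base is about 12 cm up, then hold still.

```bash
python3 -m pendant '{"rotation":[[0,0,0],[0,0,0],[0,0,0],[0,0,0],[0,0,0]],"delta_pos":[[-8,0,0],[-16,0,0],[-20,0,0],[-16,0,0],[-8,0,0]],"grip":[0.3,0.3,0.3,0.3,0.3]}'
python3 -m pendant '{"rotation":[[0,0,0],[0,0,0],[0,0,0],[0,0,0],[0,0,0]],"delta_pos":[[0,0,0],[0,0,0],[0,0,0],[0,0,0],[0,0,0]],"grip":[0.3,0.3,0.3,0.3,0.3]}'
python3 -m pendant '{"rotation":[[0,0,0],[0,0,0],[0,0,0],[0,0,0],[0,0,0]],"delta_pos":[[0,0,0],[0,0,0],[0,0,0],[0,0,0],[0,0,0]],"grip":[0.3,0.3,0.3,0.3,0.3]}'
python3 - <<'E'
from h import *
from cell import optics,readout
im=optics.snapshot("scene"); cv2.imwrite("pics/c5.png",im[:,:,::-1])
im=optics.snapshot("side"); cv2.imwrite("pics/s5.png",im[:,:,::-1])
plan((0.66,0.19,0.18),None,1); print(readout.get_state()['dq'].round(3))
E
```

```text
time_s: 18.78
tcp_pos: [0.6635, 0.1927, 0.1884]
orientation: [-0.518, 1.503, 0.516]
contact_force: [0.8, 0.0, -5.3]
finger_gap: 0.0582
time_s: 19.2
tcp_pos: [0.6608, 0.1923, 0.1835]
orientation: [-0.517, 1.511, 0.518]
contact_force: [0.5, 0.7, -7.2]
finger_gap: 0.0578
time_s: 19.62
tcp_pos: [0.6617, 0.1924, 0.185]
orientation: [-0.518, 1.508, 0.518]
contact_force: [0.2, -0.6, -6.6]
finger_gap: 0.0583
t 19.72 tcp [0.6618 0.1924 0.1851] yaw_y 127.88 xaxis [ 0. -0. -1.] q [ 0.12  0.63  1.27 -0.    1.25 -2.11] F [-0.25  0.12 -6.  ] gap 0.0585
rows 1 world d [-0.0018 -0.0024 -0.0051] rot total [0. 0. 0.] rot/row [0. 0. 0.]
0 [ 5.1 -0.8 -2.9]
[ 0.002 -0.     0.001 -0.    -0.     0.   ]
```

View pics/c5.png

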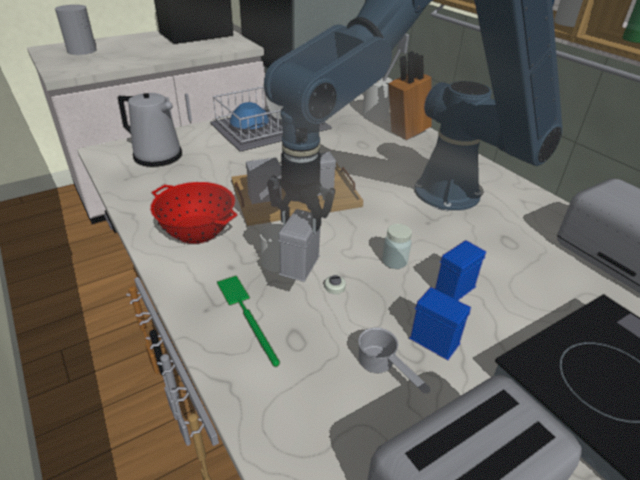

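View pics/s5.png

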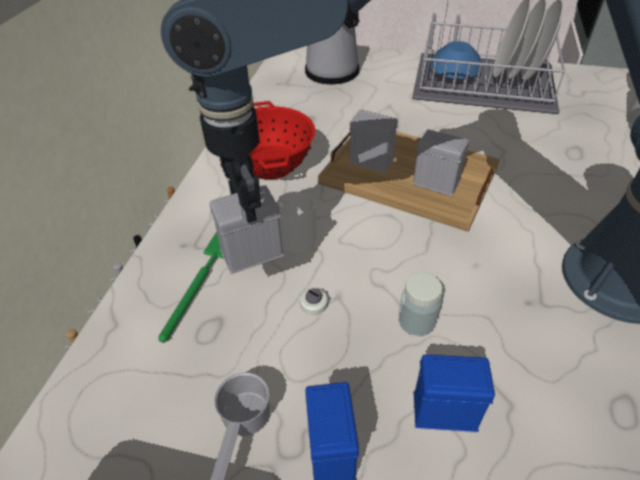

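I don't see the mug at side (295,220), where it stood before, so I'll check that closely.

```bash
python3 - <<'E'
from h import *
a=cv2.imread("pics/s5.png"); b=cv2.imread("pics/c5.png"); a4=cv2.imread("pics/s4.png")
f=lambda i,y,x:cv2.resize(i[y:y+150,x:x+200],None,fx=2,fy=2,interpolation=cv2.INTER_CUBIC)
cv2.imwrite("pics/z5.png",np.vstack([np.hstack([f(a,150,190),f(a4,150,190)]),np.hstack([f(b,180,200),f(b,120,200)])])[:600])
from cell import optics
im=optics.snapshot("wrist"); cv2.imwrite("pics/w5.png",im[:,:,::-1])
E
```

```text
(no output)
```

View pics/z5.png

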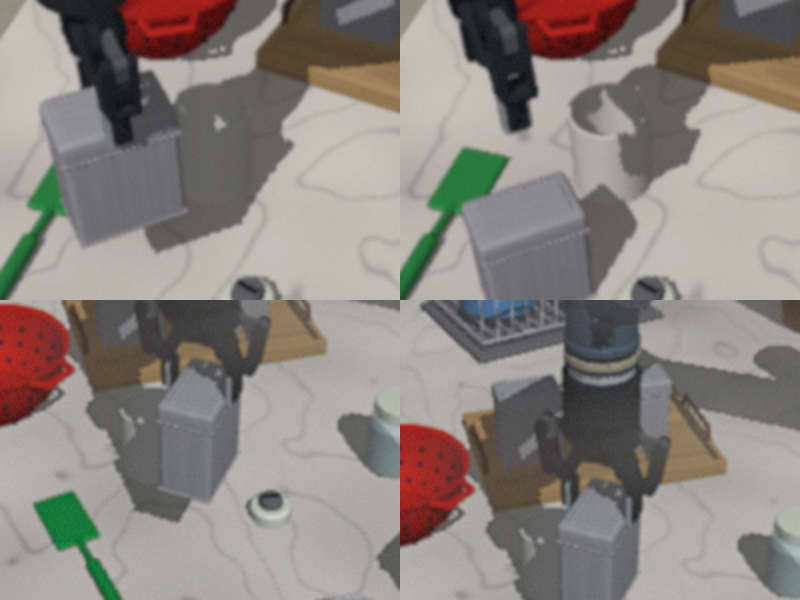

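View pics/w5.png

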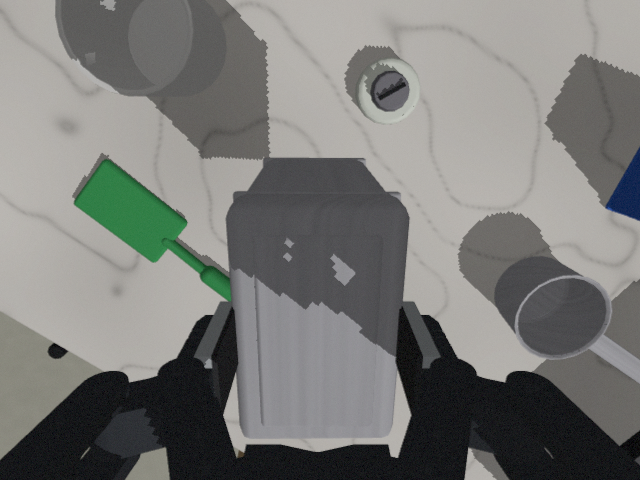

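The mug is only in shadow. It stands where it was, at (110,40) in the wrist view, clear of the held tin. Everything is still, with the held tin's base about 12 cm up.

```bash
python3 -c "
from cell import arm,readout
print(arm.finish_job()); print(readout.get_state()['time_s'])"
```

```text
the job is handed in; nothing more can be done
None
the job is handed in; nothing more can be done
```

I lifted all three grey tins and handed the job in at about 20 s, still holding the heaviest one. The wrist force readings were about 2.2 N, 3.1 N and 6.5 N, or roughly 0.22, 0.32 and 0.66 kg. That makes the tin that stood next to the mug and spatula the heaviest.

- **Lighter tins:** both were lowered until they touched the tray floor and then released. In the last pictures they stand upright inside the tray, apart from each other. While I was setting down the second one, the force rose to about 20 N at contact, so I backed off before opening the gripper.
- **Heaviest tin:** it is held upright and still, with its base about 12 cm above the counter and nothing touching it. Its reading stayed steady at 6 to 7 N.
- **Bystanders:** the last pictures show the other kitchen things and both blue look-alikes where they were. The mug seemed missing in the last side view, but zoomed in it was in its place, only hidden by the arm's shadow.

The three camera estimates of the tin positions differed by up to about 8 mm, so I aimed between them. All three grasps closed cleanly at about 58 to 59 mm.

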